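Square the flat case into the corner stop

TASK

Push the black flat case along the table until its front edge lies flush along the front arm of the wooden corner stop and its right edge flush along the side arm, and leave it there. Push it with the fingers, without lifting or tipping it, so that the phone on its lid rides along untouched. Leave the other things on the table where they are.

Things in the scene. Friction and masses are not known exactly. Their poses are not given: they have to be found in the camera images.
- corner_stop: L-shaped stop of light wood screwed to the table, 18 mm high, arms 28 mm wide. Origin on the table at the inner corner. The front arm (nearer the robot) has its inner face along the stop's +y axis (to the left) for 210 mm; the side arm, on the right, along its +x axis (away from the robot) for 160 mm. The case belongs at x > 0, y > 0 between them
- flat_case: black gloss flat case with a silver edge, lid fixed shut, 26 mm high, 0.4 to 0.8 kg, loose. Origin in its underside; its x axis points from front edge to back edge (away from the robot), y to its left. Solid sides at x = -90 (front), +88 (back), y = -118 (right), +118 mm (left). It starts 20 to 55 mm too far back, 30 to 90 mm too far left, up to 0.15 rad out of square with the stop
- case_front_left (a point): foot of the flat case's front left corner (the front edge is the one nearer the robot, to go along the front arm)
- case_front_right (a point): foot of the flat case's front right corner, which goes into the inner corner of the stop
- case_back_left (a point): foot of the flat case's back left corner
- case_back_right (a point): foot of the flat case's back right corner (the right edge goes along the side arm)
- phone: dark handset with a keypad, 46 x 125 x 17 mm, lying loose near the middle of the case's lid, origin in its underside, 26 mm above the table; long axis is its y. It rides along
- remote: dark remote control, 42 x 155 x 20 mm, lying on the table at the left, origin in its underside; long axis is its y. Bystander, leave alone
- spool: standing thread spool with white flanges, 51 mm across and 60 mm high, on the table to the right of the stop, origin in its underside. Bystander, leave alone
- wax_jar: low white round jar, about 52 mm across and 24 mm high, on the table at the far left, origin in its underside. Bystander, leave alone
- dish: octagonal glass dish, 67 mm across and 18 mm high, on the table to the right of the stop, origin in its underside. Bystander, leave alone

How it is judged:
By the outcome, as a careful person would: the job done as asked, in the order asked, and still so for the second after the job is handed in, with the robot touching nothing.
It also fails if it takes over 48 s, if anything falls off the work surface, if the arm or the gripper's body presses on something with over 40 N, if the wrist force passes 120 N, or if a joint passes its speed limit or range.

ROBOT

A 7-joint arm with a two-finger parallel gripper is mounted at the origin on the work surface; the furniture and walls round the work are solid. World frame = base frame: x ahead of the robot, y to its left, z up, the work surface at z = 0. Lengths are in m, angles in rad, forces in N, time in s.
With the tool pointing down it reaches from about 0.425 to 0.925 m from the base axis. Payload 6.8 kg.
Tool frame: the origin (TCP) lies between the finger pads; the fingertips stand 14 mm ahead of it and the grasp point (between the pads) lies 5 mm behind it; z points along the fingers, y is the line along which they close (so a half turn about z gives the same grasp; the last joint's range is limited). The gripper opens to 85 mm and grips with 20 to 120 N. Pads are 22 mm wide; open, the fingers measure 114 mm over their backs; the gripper's body (76 mm by 85 mm) begins 54 mm behind the grasp point. The pads swing forward as they close: fully open they stand 13 mm farther back than shut.
Start: joints at [-0.108, 0.477, 0.022, 1.555, -0.011, 1.109, -0.083], TCP at [0.675, 0, 0.245] pointing down, gripper open.
Joint ranges: [-2.96, 2.96], [-0.34, 2.1], [-1.41, 1.46], [0.24, 2.44], [-1.37, 4.51], [0.17, 1.92], [-2.96, 2.96]. Speed limits (rad/s): [2.39, 2.39, 3.14, 3.14, 3.14, 3.14, 3.14].

INTERFACE

Orientations are given as a rotation vector (axis times angle).
In Python, from bench import r, eyes, ticket gives the robot as it stands. The module is installed in compiled form; this text tells all that it offers.
- The arm moves only by the tool arm_command, never from a script. Its argument "plan" is text: rows parted by semicolons, each of 4 numbers parted by spaces: the shift along the tool's x, y, z in m, then the turn about the tool's z in degrees. In form: tx ty tz yaw; .... A call has 1 to 20 rows; each row shifts and turns the commanded pose from where the row before left it, along the tool's axes as they then stand; what a row does not reach is not made up. A row lasts 1/8 s, in which the tool goes at most 62.5 mm and 10.7 degrees, less where a joint would pass 70% of its speed; a pose out of reach is approached as far as the arm can. A call is refused whole if a number of a shift passes 0.0625 or a number of a turn 10.7, either way. A call with a gripper value outside its range is refused whole. "hand" is the closure, from -1 (fully open) to 1 (shut), set as the call begins (left out, the last holds). The fingers move at their own pace and stop on an object; "grip_force" is the grip in N (left out, the last holds). Time passes only in rows, so rows that do not move let the fingers close. It gives the time, the measured TCP pose, the force, the opening and the grip force at its end, in the units of the state.
- r.get_obs(): the state, without advancing time (a new reading comes with each control period).
- eyes.grab_frame(name): name is "scene" or "side" or "wrist"; returns (picture, depth): 480x640x3 uint8, red, green, blue; 480x640 float32, m along the optical axis (not along the pixel's ray), 0 where there is no reading.
- eyes.calibration(name): a dict with "fov_y" (degrees; the focal length in pixels is half the picture's height over the tangent of half this angle, whatever the lens; pixels are square), "cx", "cy" (the principal point, pixels), "origin" and "attitude" of the camera in the world; the wrist camera has in their place "tool_from_camera" (4x4, takes a point from camera to tool coordinates, whose origin is the TCP and whose axes are the flange's). Camera axes: x right, y up, looking along -z (the intrinsics and any distortion apply to the point x, -y, -z); pixel columns grow to the right and rows downward; lengths in m; the calibration is good to about 2 mm. The wrist camera is an equidistant fisheye: a pixel r from the principal point sees the ray r / f radians off the axis. A picture is of the moment at which its call begins: read the wrist's pose just before it. calibration takes no time and is no camera call.
- ticket.hand_in(): hands the job in; it is judged then, once.
The state is a dict: "clock": time; "joints": joint angles; "qvel": joint speeds; "tau": joint torques, N m; "tcp_pos": TCP position; "orientation": TCP orientation; "contact_force": force on the tool from outside, world axes, zero at the start; "moment": the same for the moment, N m; "grip_width": finger opening in m; "gripper_force": force on a finger pad.
Only numpy, scipy, OpenCV 4.12 (cv2) and the standard library are available. Lean on these libraries where they do the work, as an engineer would, in place of code of your own. Each camera call takes 0.05 s, during which the arm holds its last target. There are 200 camera calls.

## Working session

There is one attempt and no reset: what is moved stays moved. The work goes in short steps, Python scripts to look and compute and a tool call to move; the robot and the scene stay as the last step left them, time stands still between calls to the robot, and variables do not carry over. Pictures are saved under pics/ and viewed, at most 10 in all, crops included, and the job is handed in when it is done.

Besides the shell and the picture viewer there is one more tool, called after "Request:" by a JSON object that holds its "method" and its "body". arm_command: Moves the arm, as the interface text tells. Its arguments: {"type":"object","properties":{"plan":{"type":"string"},"hand":{"type":"number"},"grip_force":{"type":"number"}},"required":["plan"]}

```bash
mkdir -p pics
cat > h.py <<'E'
import numpy as np, cv2
from scipy.spatial.transform import Rotation as R
from bench import r, eyes, ticket
def att(a):
    a=np.array(a,float)
    return a if a.shape==(3,3) else R.from_rotvec(a).as_matrix() if a.size==3 else R.from_quat(a).as_matrix()
def cloud(name):
    c=eyes.calibration(name); p,d=eyes.grab_frame(name)
    f=240/np.tan(np.radians(c['fov_y'])/2)
    v,u=np.mgrid[:480,:640]
    P=np.stack([(u-c['cx'])/f*d,-(v-c['cy'])/f*d,-d],-1)
    W=P@att(c['attitude']).T+np.array(c['origin'])
    W[d==0]=np.nan
    return p,d,W
E
python3 - <<'E'
from h import *
for n in("scene","side"):
    print(n,eyes.calibration(n))
    p,d,W=cloud(n); cv2.imwrite(f'pics/{n}.png',p[:,:,::-1]); np.save(n+'W.npy',W)
    print(np.nanpercentile(W[...,2],[5,25,50,75]))
print(eyes.calibration("wrist")); print(r.get_obs())
E
```

```text
scene {'fov_y': 51.494971378240706, 'cx': 325.45943627078145, 'cy': 243.59149276848126, 'origin': array([0.03778575, 0.70812865, 0.86001282]), 'attitude': array([ 0.27031302, -1.0979333 , -2.46925867])}
[-0.75181815 -0.73904934 -0.01630203  0.00352813]
side {'fov_y': 51.81465105037339, 'cx': 323.3046634577577, 'cy': 238.9723375969457, 'origin': array([ 0.20266489, -0.93841936,  0.7754679 ]), 'attitude': array([ 0.88693141, -0.15377991, -0.26422228])}
[-7.49636012e-01 -4.34047803e-01 -6.94433006e-04  3.46792370e-03]
{'fov_y': 65.70646984690485, 'cx': 320.4868000334155, 'cy': 235.30696180395475, 'tool_from_camera': array([[ 5.21842700e-04,  9.53793525e-01,  3.00462375e-01,
         7.65396022e-02],
       [ 9.99999861e-01, -5.19841134e-04, -8.66049214e-05,
         4.68695964e-04],
       [ 7.35894884e-05,  3.00462379e-01, -9.53793664e-01,
        -1.29147550e-01],
       [ 0.00000000e+00,  0.00000000e+00,  0.00000000e+00,
         1.00000000e+00]])}
{'clock': 0.1, 'joints': array([-0.1080533 ,  0.47769719,  0.02234613,  1.55635341, -0.01148635,
        1.1093041 , -0.08305715]), 'qvel': array([-2.58493523e-04, -2.08615762e-03,  1.06072093e-03, -1.99827787e-03,
        9.59299556e-05,  1.09285233e-03, -1.14691849e-03]), 'tau': array([ 5.69385389e-03, -5.97765398e+01,  1.61440808e+00, -2.81952703e+01,
        1.29656185e-02,  5.02699884e-03, -1.13572563e-05]), 'tcp_pos': array([ 6.74487360e-01, -4.70350393e-05,  2.44436224e-01]), 'orientation': array([-2.22067147e+00, -2.22071403e+00,  1.95453541e-03]), 'contact_force': array([ 0.81006269,  0.17185591, -0.70431375]), 'moment': array([ 0.01396479,  0.00447916, -0.03510534]), 'gripper_force': 0.0, 'grip_width': 0.08535450689714609}
```

View pics/scene.png

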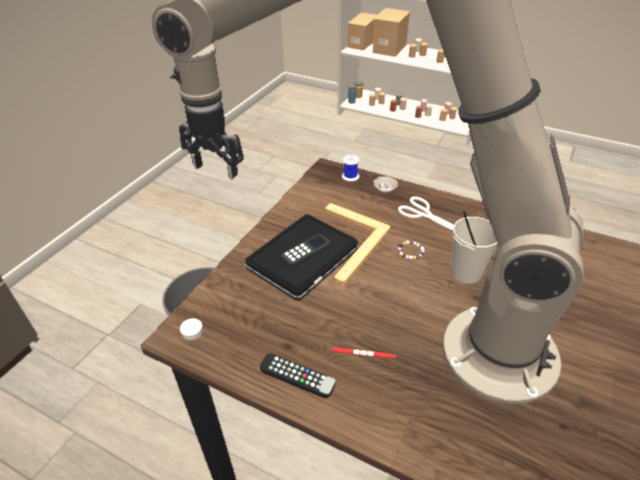

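View pics/side.png

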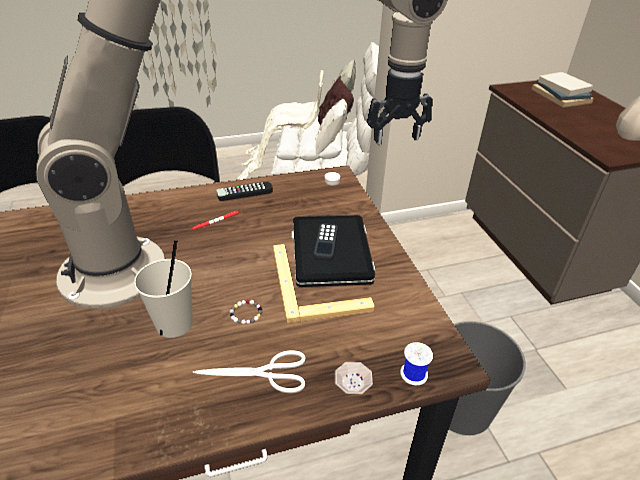

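Scene: case at about (302,255), the stop's inner corner near (380,232). Side: case (333,250), stop corner (296,308). Next I segment both by colour and height.

```bash
cat > seg.py <<'E'
from h import *
def measure(name,p,W,png=None):
    hsv=cv2.cvtColor(p,cv2.COLOR_RGB2HSV).astype(int)
    reg=(W[...,0]>.35)&(W[...,0]<1.1)&(abs(W[...,1])<.45)
    h,s,v=hsv[...,0],hsv[...,1],hsv[...,2]
    out={}
    for k,m in {'stop':reg&(h>15)&(h<32)&(s>70)&(v>170)&(abs(W[...,2]-.016)<.025),
                'lid':reg&(v<60)&(W[...,2]>.012)&(W[...,2]<.04)}.items():
        n,l,st,ce=cv2.connectedComponentsWithStats(m.astype(np.uint8))
        i=1+np.argmax(st[1:,4]); out[k]=W[l==i]
        print(name,k,st[i],'z',np.nanpercentile(out[k][:,2],[5,50,95]).round(4))
    return out
def rect(P):
    q=P[:,:2].astype(np.float32); q=q[np.isfinite(q).all(1)]
    return cv2.minAreaRect(q)
E
python3 - <<'E'
from seg import *
for n in("scene","side"):
    p=cv2.imread(f'pics/{n}.png')[:,:,::-1].copy(); W=np.load(n+'W.npy')
    o=measure(n,p,W)
    rc=rect(o['lid']); print(rc, cv2.boxPoints(rc).round(3).tolist())
    P=o['stop']; rc=rect(P); print('stop rect',rc,cv2.boxPoints(rc).round(3).tolist())
    # table z
    q=W[(abs(W[...,0]-.6)<.15)&(abs(W[...,1])<.3)&(abs(W[...,2])<.02)]; print('table',np.median(q[:,2]))
E
```

```text
scene stop [ 325  203   66   82 1166] z [0.0019 0.0183 0.0221]
scene lid [ 246  215  111   81 4032] z [0.0244 0.0278 0.0312]
((0.5001916885375977, -0.0659535676240921), (0.23584969341754913, 0.17695361375808716), 77.71992492675781) [[0.3889999985694885, -0.16200000047683716], [0.5619999766349792, -0.20000000298023224], [0.6119999885559082, 0.029999999329447746], [0.4390000104904175, 0.06800000369548798]]
stop rect ((0.45232099294662476, -0.16447943449020386), (0.27094918489456177, 0.2003709375858307), 86.20259857177734) [[0.34299999475479126, -0.2930000126361847], [0.5429999828338623, -0.3059999942779541], [0.5609999895095825, -0.035999998450279236], [0.3610000014305115, -0.023000000044703484]]
table 0.001677713156322591
side stop [277 267  97  56 744] z [0.0034 0.0149 0.0206]
side lid [ 293  215   82   68 4148] z [0.0235 0.0276 0.0303]
((0.5038529634475708, -0.07031406462192535), (0.237529456615448, 0.1759018748998642), 77.70995330810547) [[0.3930000066757202, -0.1679999977350235], [0.5649999976158142, -0.20499999821186066], [0.6150000095367432, 0.027000000700354576], [0.4429999887943268, 0.06400000303983688]]
stop rect ((0.447795569896698, -0.19348861277103424), (0.16341620683670044, 0.18693406879901886), 84.27876281738281) [[0.34700000286102295, -0.26499998569488525], [0.5329999923706055, -0.2840000092983246], [0.5490000247955322, -0.12200000137090683], [0.3630000054836273, -0.10300000011920929]]
table 0.0018029735678204428
```

```bash
cat > fit.py <<'E'
from seg import *
from scipy.spatial import cKDTree
from scipy.optimize import minimize
def T(p,Q): c,s=np.cos(p[2]),np.sin(p[2]); return Q@np.array([[c,s],[-s,c]])+p[:2]
g=np.arange(0,.240,.003)
a=np.array([(x,y) for x in np.arange(-.0265,0,.003) for y in np.arange(-.0265,.21,.003)]+[(x,y) for x in np.arange(.0015,.16,.003) for y in np.arange(-.0265,0,.003)])
def stopmask(p,W):
    hsv=cv2.cvtColor(p,cv2.COLOR_RGB2HSV).astype(int); h,s,v=hsv[...,0],hsv[...,1],hsv[...,2]
    return (W[...,0]>.3)&(W[...,0]<.7)&(W[...,1]>-.35)&(W[...,1]<.05)&(h>13)&(h<35)&(s>50)&(v>150)&(W[...,2]>.010)&(W[...,2]<.026)
def fitstop(p,W,p0):
    m=stopmask(p,W); P=W[m][:,:2]; t=cKDTree(P)
    def f(q):
        M=T(q,a); d1=np.minimum(t.query(M)[0],.02); d2=np.minimum(cKDTree(M).query(P)[0],.02)
        return (d1**2).mean()+(d2**2).mean()
    o=minimize(f,p0,method='Nelder-Mead',options=dict(initial_simplex=[np.array(p0)+d for d in([0,0,0],[.01,0,0],[0,.01,0],[0,0,.06])],xatol=1e-5,fatol=1e-11))
    return o.x,o.fun**.5,len(P)
E
python3 - <<'E'
from fit import *
for n in("scene","side"):
    p=cv2.imread(f'pics/{n}.png')[:,:,::-1].copy(); W=np.load(n+'W.npy')
    s,e,N=fitstop(p,W,[.383,-.24,-.13]); print(n,s.round(4),e,N)
    o=measure(n,p,W); rc=rect(o['lid']); b=cv2.boxPoints(rc)
    th=np.radians(rc[2]-90); c=np.array(rc[0]); print('case th',th,'rel',th-s[2])
    Rm=np.array([[np.cos(s[2]),np.sin(s[2])],[-np.sin(s[2]),np.cos(s[2])]])
    print('corners in stop mm',((b-s[:2])@Rm.T*1000).round(1).tolist())
    # bystanders + pts around left edge 
    m=(W[...,2]>.008)&(W[...,2]<.07)&(W[...,0]>.35)&(W[...,0]<.9)&(abs(W[...,1])<.6)
    k,l,st,ce=cv2.connectedComponentsWithStats(m.astype(np.uint8))
    for i in range(1,k):
        if st[i,4]>40: q=W[l==i]; print(st[i,4],q.mean(0).round(3),q.min(0).round(3),q.max(0).round(3))
E
```

```text
scene [ 0.3743 -0.2346 -0.0999] 0.0021101395328896717 1325
scene stop [ 325  203   66   82 1166] z [0.0019 0.0183 0.0221]
scene lid [ 246  215  111   81 4032] z [0.0244 0.0278 0.0312]
case th -0.21432774242015998 rel -0.11446716931874033
corners in stop mm [[7.0, 73.3], [182.8, 53.1], [209.8, 287.4], [34.0, 307.6]]
322 [ 0.542 -0.44   0.044] [ 0.522 -0.473  0.008] [ 0.572 -0.424  0.067]
199 [ 0.431 -0.443  0.015] [ 0.394 -0.475  0.008] [ 0.464 -0.4    0.024]
6641 [ 0.475 -0.079  0.027] [ 0.35  -0.28   0.008] [0.61  0.064 0.049]
334 [0.601 0.243 0.017] [0.579 0.22  0.008] [0.627 0.264 0.023]
692 [0.384 0.244 0.019] [0.35  0.219 0.008] [0.423 0.263 0.024]
side [ 0.3774 -0.238  -0.0973] 0.0021551083210575727 1812
side stop [277 267  97  56 744] z [0.0034 0.0149 0.0206]
side lid [ 293  215   82   68 4148] z [0.0235 0.0276 0.0303]
case th -0.21450177999739667 rel -0.11715237083014146
corners in stop mm [[8.3, 71.5], [183.0, 51.0], [210.8, 286.9], [36.1, 307.4]]
140 [0.605 0.237 0.017] [0.584 0.215 0.008] [0.627 0.265 0.023]
287 [0.387 0.234 0.018] [0.351 0.215 0.008] [0.426 0.265 0.025]
5132 [ 0.499 -0.089  0.029] [ 0.394 -0.202  0.008] [0.613 0.062 0.049]
1958 [ 0.413 -0.21   0.018] [ 0.351 -0.281  0.008] [ 0.536 -0.026  0.024]
854 [ 0.545 -0.454  0.049] [ 0.523 -0.473  0.008] [ 0.574 -0.422  0.065]
565 [ 0.434 -0.429  0.015] [ 0.396 -0.471  0.008] [ 0.467 -0.4    0.022]
```

Both cameras agree. Stop: (0.376, -0.236), yaw -0.098. In the stop frame the case is 20 mm too far back, 62 mm too far left and -0.116 rad out of square. I'll use the open fingers as a two-point pusher squared to the stop, on the back edge first and then the left edge.

Request:
{"method": "arm_command", "body": {"plan": "-0.0215 -0.0215 0.03 0;-0.0215 -0.0215 0.03 0;-0.0215 0 0.03 0;-0.0215 0 0.02 0;0 0 0 10.6;0 0 0 10.6;0 0 0 10.6;0 0 0 10.6;0 0 0 10.6;0 0 0 10.6;0 0 0 10.6;0 0 0 10.6;0 0 0 10.6;0 0 0 0;0 0 0 0", "hand": -1}}

```text
clock: 1.98
tcp_pos: [0.6323, -0.0861, 0.1353]
orientation: [3.138, -0.142, 0.0]
contact_force: [0.9, 0.1, 0.5]
grip_width: 0.0854
gripper_force: 0.0
```

```bash
cat > st.py <<'E'
from fit import *
S=np.array([.376,-.236,-.098])
def state():
    o=r.get_obs(); t=np.array(o['tcp_pos']); Rm=R.from_rotvec(o['orientation']).as_matrix()
    c,s=np.cos(S[2]),np.sin(S[2]); d=t[:2]-S[:2]; x=Rm[:2,0]
    print('t',round(o['clock'],2),'stop mm',(1000*np.array([c*d[0]+s*d[1],-s*d[0]+c*d[1]])).round(1),'z',(t[2]*1000).round(1),'toolx yaw rel stop deg',np.degrees(np.arctan2(x[1],x[0])-S[2]).round(2),'F',np.round(o['contact_force'],1),'w',round(o['grip_width'],4),'tilt',Rm[:,2].round(3))
state()
E
python3 st.py
python3 - <<'E'
from h import *
p,d=eyes.grab_frame('wrist'); cv2.imwrite('pics/w1.png',p[:,:,::-1])
E
```

```text
t 1.98 stop mm [240.4 174.3] z 135.3 toolx yaw rel stop deg 0.43 F [0.9 0.1 0.5] w 0.0854 tilt [ 0. -0. -1.]
```

View pics/w1.png

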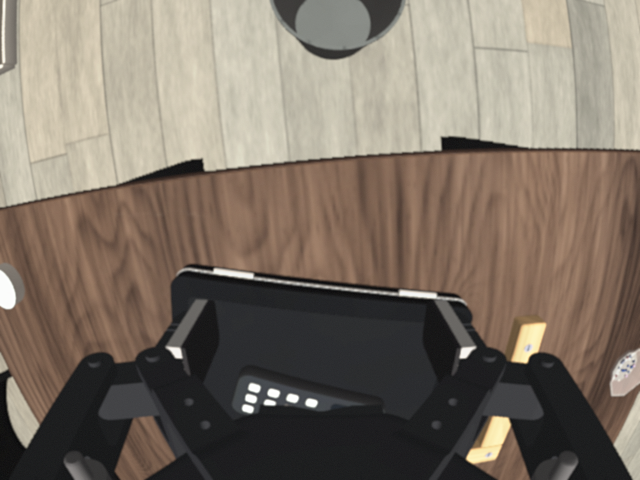

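The wrist view shows the back edge running from (185,268) to (465,298). The fingertips at (205,305) and (445,305) are nearer the camera, so once parallax is allowed for they stand behind the edge. Now I descend.

Request:
{"method": "arm_command", "body": {"plan": "0 0 0.03 -0.4;0 0 0.03 0;0 0 0.03 0;0 0 0.018 0;0 0 0.009 0;0 0 0 0;0 0 0 0"}}

```text
clock: 2.9
tcp_pos: [0.6328, -0.0862, 0.0193]
orientation: [3.139, -0.137, 0.003]
contact_force: [0.3, -0.4, -0.4]
grip_width: 0.0853
gripper_force: 0.0
```

```bash
python3 st.py
```

```text
t 2.9 stop mm [240.9 174.2] z 19.3 toolx yaw rel stop deg 0.62 F [ 0.3 -0.4 -0.4] w 0.0853 tilt [ 0.002 -0.    -1.   ]
```

Request:
{"method": "arm_command", "body": {"plan": "-0.003 0 0.002 0.6;-0.006 0 0 0;-0.006 0 0 0;-0.006 0 0 0;-0.006 0 0 0;-0.006 0 0 0;-0.006 0 0 0;-0.005 0 0 0;-0.003 0 0 0;0 0 0 0"}}

```text
clock: 4.15
tcp_pos: [0.5866, -0.0803, 0.0169]
orientation: [-3.137, 0.153, -0.004]
contact_force: [5.0, 2.1, 0.9]
grip_width: 0.0852
gripper_force: 2.1
```

```bash
python3 st.py
cat > look.py <<'E'
import sys
from fit import *
n=sys.argv[1]
p,d,W=cloud(n); cv2.imwrite(f'pics/{n}_{sys.argv[2]}.png',p[:,:,::-1])
s={'scene':[.3743,-.2346,-.0999],'side':[.3774,-.238,-.0973]}[n]
o=measure(n,p,W); rc=rect(o['lid']); b=cv2.boxPoints(rc)
Rm=np.array([[np.cos(s[2]),np.sin(s[2])],[-np.sin(s[2]),np.cos(s[2])]])
q=(b-s[:2])@Rm.T*1000
print('size',rc[1],'corners',q.round(1).tolist())
E
python3 look.py side a; python3 look.py scene a
```

```text
t 4.15 stop mm [194.3 175.5] z 16.9 toolx yaw rel stop deg 0.05 F [5.  2.1 0.9] w 0.0852 tilt [ 0.003  0.001 -1.   ]
side stop [280 283  94  40 751] z [0.0039 0.0154 0.0206]
side lid [ 284  216   87   71 4272] z [0.0232 0.0276 0.0303]
size (0.23912988603115082, 0.19399523735046387) corners [[-0.3, 58.8], [193.6, 51.2], [203.0, 290.1], [9.1, 297.7]]
scene stop [ 325  203   66   82 1080] z [0.003  0.0181 0.0218]
scene lid [ 254  217  108   80 4077] z [0.0244 0.0278 0.0311]
size (0.2343686819076538, 0.20267994701862335) corners [[-0.7, 60.8], [201.9, 54.2], [209.5, 288.5], [6.9, 295.1]]
```

The front right corner has reached the front arm and the left end is still about 8 mm off. I keep pushing gently.

Request:
{"method": "arm_command", "body": {"plan": "-0.002 0 0 0;-0.002 0 0 0;-0.001 0 0 0;0 0 0 0;0 0 0 0"}}

```text
clock: 4.88
tcp_pos: [0.5821, -0.0796, 0.0169]
orientation: [-3.137, 0.152, -0.006]
contact_force: [6.5, 3.8, 0.4]
grip_width: 0.0855
gripper_force: 2.7
```

```bash
python3 st.py
```

```text
t 4.88 stop mm [189.9 175.8] z 16.9 toolx yaw rel stop deg 0.05 F [6.5 3.8 0.4] w 0.0855 tilt [ 0.004  0.001 -1.   ]
```

Request:
{"method": "arm_command", "body": {"plan": "-0.001 0 0 0;-0.001 0 0 0;0 0 0 0;0 0 0 0"}}

```text
clock: 5.38
tcp_pos: [0.581, -0.0793, 0.017]
orientation: [-3.137, 0.152, -0.008]
contact_force: [8.2, 2.8, -2.4]
grip_width: 0.0857
gripper_force: 3.8
```

```bash
python3 st.py; python3 look.py side b
```

```text
t 5.38 stop mm [188.7 176. ] z 17.0 toolx yaw rel stop deg 0.08 F [ 8.2  2.8 -2.4] w 0.0857 tilt [ 0.005  0.001 -1.   ]
side stop [280 283  94  40 551] z [0.0031 0.0125 0.0196]
side lid [ 281  216   90   72 4309] z [0.0231 0.0276 0.0303]
size (0.23885101079940796, 0.1946876496076584) corners [[0.2, 52.6], [194.9, 52.2], [195.5, 291.0], [0.8, 291.5]]
```

The front edge is flush (0.2 and 0.8 mm); 53 mm remains to the right. Next I back off and go round to the left edge.

Request:
{"method": "arm_command", "body": {"plan": "0.015 0 0 0;0.018 0 0 0;0 0 -0.04 0;0 0 -0.045 0;-0.032 -0.04 0 0;-0.032 -0.04 0 0;-0.032 -0.04 0 0;-0.032 -0.04 0 0;0 0 0 -10;0 0 0 -10;0 0 0 -10;0 0 0 -10;0 0 0 -10;0 0 0 -10;0 0 0 -10;0 0 0 -10;0 0 0 -10;0 0 0 0"}}

```text
clock: 7.68
tcp_pos: [0.4991, 0.0869, 0.1011]
orientation: [-2.329, -2.107, 0.002]
contact_force: [0.5, -0.0, 0.3]
grip_width: 0.0857
gripper_force: 0.0
```

```bash
python3 st.py; python3 look.py scene c
```

```text
t 7.67 stop mm [ 90.9 333.4] z 101.1 toolx yaw rel stop deg 89.88 F [ 0.5 -0.   0.3] w 0.0857 tilt [-0.001 -0.001 -1.   ]
scene stop [ 325  203   66   83 1046] z [0.0027 0.0181 0.0219]
scene lid [ 256  217  107   80 3362] z [0.0244 0.0278 0.031 ]
size (0.23606865108013153, 0.17667873203754425) corners [[0.4, 53.4], [177.1, 55.0], [175.0, 291.0], [-1.7, 289.4]]
```

View pics/scene_c.png

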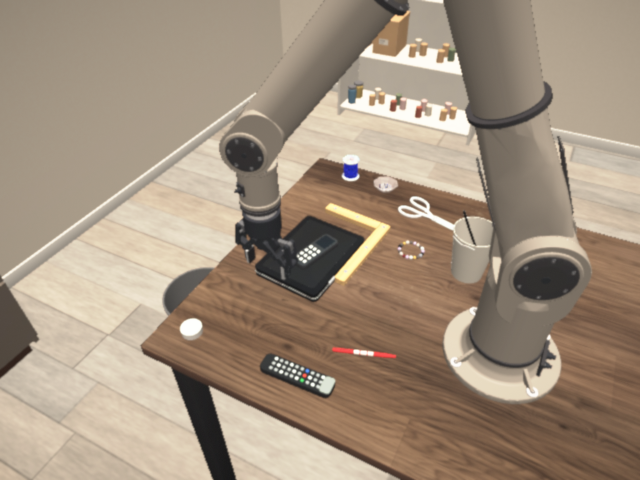

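The case lies along the front arm (seam near (350,262)), with the phone in place at (317,248) and the gripper left of the case. I descend and push right to just short of the side arm.

Request:
{"method": "arm_command", "body": {"plan": "0 0 0.03 0;0 0 0.03 0;0 0 0.018 0;0 0 0.006 0;0 0 0 0;-0.008 0 0 0;-0.008 0 0 0;-0.008 0 0 0;-0.006 0 0 0;-0.006 0 0 0;-0.006 0 0 0;-0.006 0 0 0;-0.006 0 0 0;-0.006 0 0 0;-0.006 0 0 0;-0.005 0 0 0;-0.003 0 0 0;0 0 0 0"}}

```text
clock: 9.98
tcp_pos: [0.4922, 0.0135, 0.0174]
orientation: [2.328, 2.109, -0.0]
contact_force: [0.0, 1.8, 2.0]
grip_width: 0.0854
gripper_force: 1.4
```

```bash
python3 st.py; python3 look.py side d
```

```text
t 9.97 stop mm [ 91.2 259.7] z 17.4 toolx yaw rel stop deg 89.98 F [0.  1.8 2. ] w 0.0854 tilt [ 0. -0. -1.]
side stop [286 297  88  26 631] z [0.0036 0.0136 0.0205]
side lid [ 283  218   93   84 4649] z [0.0234 0.0275 0.0303]
size (0.2562071681022644, 0.17674162983894348) corners [[0.1, 11.1], [176.8, 10.5], [177.6, 266.7], [0.9, 267.3]]
```

Request:
{"method": "arm_command", "body": {"plan": "-0.003 0 0 0;-0.003 0 0 0;-0.002 0 0 0;-0.0015 0 0 0;-0.001 0 0 0;-0.001 0 0 0;-0.001 0 0 0;0 0 0 0;0 0 0 0"}}

```text
clock: 11.15
tcp_pos: [0.4909, 0.002, 0.0173]
orientation: [-2.327, -2.111, -0.0]
contact_force: [0.8, 5.3, 2.7]
grip_width: 0.0857
gripper_force: 2.5
```

```bash
python3 st.py; python3 look.py side e
```

```text
t 11.15 stop mm [ 91.1 248.1] z 17.3 toolx yaw rel stop deg 90.04 F [0.8 5.3 2.7] w 0.0857 tilt [ 0.  0. -1.]
side stop [273 244 102  79 603] z [0.0022 0.0121 0.0197]
side lid [ 284  220   94   86 4740] z [0.0235 0.0276 0.0302]
size (0.25777116417884827, 0.1768290400505066) corners [[0.3, 0.1], [177.1, -0.1], [177.4, 257.7], [0.6, 257.9]]
```

Request:
{"method": "arm_command", "body": {"plan": "-0.001 0 0 0;-0.001 0 0 0;0 0 0 0;0 0 0 0"}}

```text
clock: 11.7
tcp_pos: [0.4907, -0.0001, 0.0173]
orientation: [-2.327, -2.111, -0.0]
contact_force: [-0.2, 4.6, 2.6]
grip_width: 0.0854
gripper_force: 2.5
```

```bash
python3 st.py
```

```text
t 11.7 stop mm [ 91.1 246. ] z 17.3 toolx yaw rel stop deg 90.03 F [-0.2  4.6  2.6] w 0.0854 tilt [ 0.  0. -1.]
```

Request:
{"method": "arm_command", "body": {"plan": "-0.001 0 0 0;-0.001 0 0 0;0 0 0 0;0 0 0 0"}}

```text
clock: 12.2
tcp_pos: [0.4908, -0.0004, 0.0174]
orientation: [-2.325, -2.111, -0.003]
contact_force: [0.5, 9.8, 2.5]
grip_width: 0.0853
gripper_force: 4.9
```

```bash
python3 st.py;  python3 look.py side f; python3 look.py scene f
```

```text
t 12.2 stop mm [ 91.2 245.7] z 17.4 toolx yaw rel stop deg 90.1 F [0.5 9.8 2.5] w 0.0853 tilt [ 0.001  0.002 -1.   ]
side stop [273 244 101  79 730] z [0.0027 0.0139 0.0203]
side lid [ 284  220   94   86 4714] z [0.0241 0.0275 0.0302]
size (0.2578970193862915, 0.17736180126667023) corners [[0.3, -2.5], [177.7, -1.5], [176.2, 256.4], [-1.2, 255.4]]
scene stop [327 203  64  83 878] z [0.0029 0.0188 0.0224]
scene lid [ 307  206   67   76 2234] z [0.0248 0.0279 0.0315]
size (0.25203168392181396, 0.17740923166275024) corners [[-0.7, -0.6], [176.7, -0.5], [176.6, 251.5], [-0.8, 251.4]]
```

The push stalled and the force rose, so the right side is flush. I'll check and nudge the front seating once more from the back edge.

Request:
{"method": "arm_command", "body": {"plan": "0.01 0 0 0;0.016 0 0 0;0 0 -0.04 0;0 0 -0.045 0;-0.0385 0.034 0 0;-0.0385 0.034 0 0;-0.0385 0.034 0 0;-0.0385 0.034 0 0;0 0 0 10;0 0 0 10;0 0 0 10;0 0 0 10;0 0 0 10;0 0 0 10;0 0 0 10;0 0 0 10;0 0 0 10;0 0 0 0"}}

```text
clock: 14.55
tcp_pos: [0.6131, -0.1423, 0.1019]
orientation: [3.137, -0.15, -0.002]
contact_force: [-0.0, -0.1, -0.2]
grip_width: 0.0854
gripper_force: 0.0
```

```bash
python3 st.py;  python3 look.py side g
```

```text
t 14.55 stop mm [226.8 116.5] z 101.9 toolx yaw rel stop deg 0.14 F [-0.  -0.1 -0.2] w 0.0854 tilt [-0.001 -0.001 -1.   ]
side stop [273 244 101  79 714] z [0.0025 0.0137 0.0205]
side lid [ 284  229   94   77 4686] z [0.0243 0.0276 0.0301]
size (0.2363554686307907, 0.17697381973266602) corners [[0.2, -1.6], [177.2, -2.0], [177.7, 234.3], [0.8, 234.7]]
```

View pics/side_g.png

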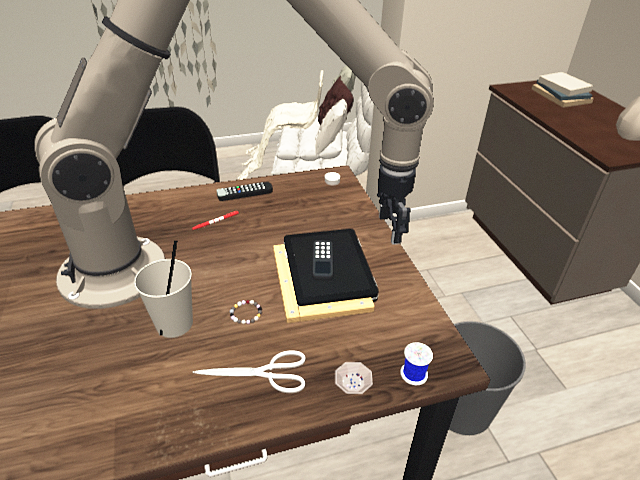

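The case sits snug in the corner at (290,310), the phone is on the lid at (322,258), and the bystanders are unmoved. One light seating push on the back edge.

Request:
{"method": "arm_command", "body": {"plan": "0 0 0.03 0;0 0 0.03 0;0 0 0.018 0;0 0 0.006 0;-0.01 0 0 0;-0.01 0 0 0;-0.01 0 0 0;-0.005 0 0 0;-0.002 0 0 0;-0.001 0 0 0;-0.001 0 0 0;0 0 0 0;0 0 0 0"}}

```text
clock: 16.23
tcp_pos: [0.5753, -0.1392, 0.0184]
orientation: [3.138, -0.153, 0.002]
contact_force: [2.6, -0.4, -0.6]
grip_width: 0.0856
gripper_force: 1.4
```

```bash
python3 st.py
```

```text
t 16.23 stop mm [188.9 115.8] z 18.4 toolx yaw rel stop deg 0.02 F [ 2.6 -0.4 -0.6] w 0.0856 tilt [ 0.001 -0.    -1.   ]
```

Request:
{"method": "arm_command", "body": {"plan": "-0.001 0 0 0;-0.001 0 0 0;0 0 0 0;0 0 0 0"}}

```text
clock: 16.73
tcp_pos: [0.5751, -0.1392, 0.019]
orientation: [3.137, -0.153, 0.008]
contact_force: [6.5, -0.7, -2.7]
grip_width: 0.0856
gripper_force: 3.6
```

```bash
python3 st.py
```

```text
t 16.73 stop mm [188.7 115.8] z 19.0 toolx yaw rel stop deg 0.03 F [ 6.5 -0.7 -2.7] w 0.0856 tilt [ 0.005 -0.001 -1.   ]
```

Request:
{"method": "arm_command", "body": {"plan": "-0.001 0 0 0;-0.001 0 0 0;0 0 0 0;0 0 0 0"}}

```text
clock: 17.23
tcp_pos: [0.575, -0.1392, 0.0196]
orientation: [3.136, -0.153, 0.013]
contact_force: [10.8, -1.9, -2.4]
grip_width: 0.0852
gripper_force: 5.3
```

```bash
python3 st.py
```

```text
t 17.23 stop mm [188.6 115.8] z 19.6 toolx yaw rel stop deg 0.04 F [10.8 -1.9 -2.4] w 0.0852 tilt [ 0.008 -0.002 -1.   ]
```

The case is firmly seated against the front arm. I withdraw and check.

Request:
{"method": "arm_command", "body": {"plan": "0.008 0 0 0;0.02 0 0 0;0.02 0 0 0;0 0 -0.05 0;0 0 -0.06 0;0 0 -0.05 0;0 0 0 0;0 0 0 0"}}

```text
clock: 18.23
tcp_pos: [0.6173, -0.1431, 0.1774]
orientation: [-3.137, 0.153, 0.004]
contact_force: [0.0, -0.2, -1.3]
grip_width: 0.0853
gripper_force: 0.0
```

```bash
python3 st.py;  python3 look.py side h; python3 look.py scene h
python3 - <<'E'
import cv2
a=cv2.imread('pics/side_h.png')[210:340,250:400]; b=cv2.imread('pics/scene_h.png')[190:320,250:400]
cv2.imwrite('pics/z.png',cv2.resize(cv2.hconcat([a,b]),None,fx=2.6,fy=2.6,interpolation=cv2.INTER_CUBIC))
E
```

```text
t 18.23 stop mm [231.  116.1] z 177.4 toolx yaw rel stop deg 0.02 F [ 0.  -0.2 -1.3] w 0.0853 tilt [-0.002  0.001 -1.   ]
side stop [273 244 102  79 757] z [0.0029 0.0146 0.0207]
side lid [ 284  229   94   77 4678] z [0.0245 0.0275 0.0301]
size (0.2390163689851761, 0.1767183393239975) corners [[0.2, -2.9], [176.9, -3.1], [177.2, 235.9], [0.5, 236.2]]
scene stop [327 203  64  82 917] z [0.0026 0.0188 0.0225]
scene lid [ 270  206  104   76 3661] z [0.0245 0.0278 0.031 ]
size (0.23417186737060547, 0.1777527630329132) corners [[-0.4, 0.4], [177.4, 0.8], [176.9, 235.0], [-0.8, 234.6]]
```

View pics/z.png

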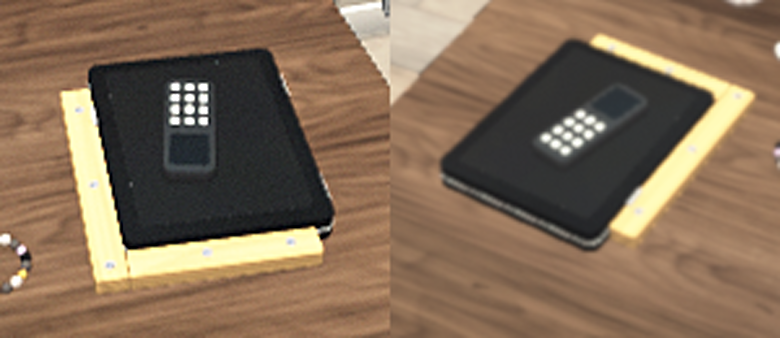

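Both views show the case flush along both arms with no gap, the phone still on the lid, and the arm clear. I hand the job in.

```bash
python3 -c "
from bench import ticket
print(ticket.hand_in())"
```

```text
the job is handed in; nothing more can be done
None
```

The case is pushed flush into the corner stop on both edges (within the cameras' roughly 2–3 mm accuracy), the phone rode along on its lid, I saw no sign of the other things moving, and the job was handed in with the arm clear at about 18 s.

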